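Snap the flip cap home with the cap setter

TASK

The flip cap on the bottle in the turntable has only been set loosely on the neck. Draw the cap setter (the hand tool with the stout round handle and broad flat foot) straight up out of its upright sleeve, bring its foot down on the cap and press until the cap snaps fully home on the bottle, without touching the cap with the gripper. Finish still gripping the setter and pressing it firmly down on the cap, with the bottle standing upright in its nest and the gauges and the cap tray left where they are.

Things in the scene. Friction and masses are not known exactly. Their poses are not given: they have to be found in the camera images.
- setter: Cap setter, press-on tool, 165 mm long, 0.11-0.22 kg, round about z (any yaw). Origin: centre of its foot's flat underside; z up to the handle. Foot 44 mm across, 16 high, tapering to 20 at 26 mm; shaft 13 across; collar 22 at 94-98 mm; straight round handle 27 across at 98-160 mm: grip at about 135. Starts upright in the sleeve, foot down, origin at height 6 mm.
- sleeve: Upright steel tube fixed to the counter that holds the setter, left or right of the turntable (the gauge stand is on the other side). Origin: centre of its underside on the counter; z up. Base 90 mm across, 6 high (the setter stands on it); tube 56 mm outside, 49 inside, open top 60 mm above the counter.
- cap: Yellow flip cap, lid shut, round, 40 mm across, 29 high, flat top, 22 g. Origin: centre of its lower edge, z up. Starts loose on the neck bead, origin 78 mm above the bottle's. Pressed down it resists with up to about 11 N over 3 mm, then the force suddenly drops and it jumps 4-5 mm ahead of the tool onto the bottle's rim: fully home, origin 71 mm above the bottle's. Follow on to keep pressing.
- bottle: Clear glass bottle standing upright and loose in the nest at the centre of the turntable; body 52 mm across, neck 22 across with a 28 mm bead, rim 97 mm above its origin; 0.10-0.20 kg. Origin: centre of its underside, 12 mm above the counter.
- turntable: Cast aluminium turntable 230 mm across, fixed on the counter; origin on its axis at counter height. Platter top at 12 mm; three jaws, tops at 26 mm, from 28 to 66 mm off the axis, nest the bottle with 1.7 mm play. The platter can turn stiffly; this does not matter.
- plug_gauge: Bystander: slim steel plug gauge, 126 mm long, 13 to 20 mm thick, standing upright in its own stand; origin at its lower end, 6 mm above the counter. Not the setter.
- gauge_stand: Stand of the plug gauge, fixed to the counter: base 90 mm across and 6 mm high, tube 32 mm outside, open at the top 50 mm above the counter. Origin: centre of its underside.
- ring_gauge: Bystander: stainless ring gauge lying flat on the counter, 64 mm across, 41 mm bore, 16 mm high; origin at the centre of its underside.
- cap_tray: Bystander: red open plastic tray with two spare caps in it, beyond the turntable; 110 mm by 160 mm, 32 mm high; origin at the centre of its underside.
There are look-alikes about, which are no part of the job. Several things have the shape of the turntable; the one meant has the colours described above.

How it is judged:
On the way, in this order (a step that is already met when the one before it is completed fails the run):
1. the setter has been drawn up out of its sleeve, upright in the gripper (z of setter in the frame of sleeve above 0.062 m and angle between setter's own z axis and vertical below 0.35 rad and contact force between the fingers and setter above 1 N), for 0.1 s.
2. the cap has been snapped home under the setter (z of cap in the frame of bottle below 0.0735 m and contact force between setter and cap above 2 N), for 0.1 s.
At the end, for the whole second after the job is handed in: Cap origin 68 to 73.5 mm above the bottle's, within 4 mm of its axis, square to 0.1 rad. Bottle upright (0.1 rad), within 8 mm of the turntable axis. Setter upright to 0.2 rad, held in the fingers, pressing the cap with over 4 N through the last second; gripper not touching the cap (z of cap in the frame of bottle between 0.068 and 0.0735 m and horizontal distance between cap and bottle below 0.004 m and angle between the z axis of cap and the z axis of bottle, either way round below 0.1 rad and angle between bottle's own z axis and vertical below 0.1 rad and horizontal distance between bottle and turntable below 0.008 m and contact force between setter and cap above 4 N and contact force between the fingers and setter above 2 N and angle between setter's own z axis and vertical below 0.2 rad and contact force between each of the arm, the fingers and cap below 0.5 N); the arm keeps its last pose, push and grip.
It fails at once if the gripper presses on the cap itself (contact force between any of the fingers, the arm and cap above 1 N).
It fails at once if the bottle is knocked over or out of its nest (angle between bottle's own z axis and vertical above 0.4 rad or horizontal distance between bottle and turntable above 0.02 m).
It fails at once if a gauge or the cap tray is moved (distance of any of plug_gauge, ring_gauge, cap_tray from where it was at the start of the episode above 0.025 m).
It also fails if it takes over 35 s, if anything falls off the work surface, if the arm or the gripper's body presses on something with over 40 N, if the wrist force passes 120 N, or if a joint passes its speed limit or range.

ROBOT

A 6-joint arm with a two-finger parallel gripper is mounted at the origin on the work surface. World frame = base frame: x ahead of the robot, y to its left, z up, the work surface at z = 0. Lengths are in m, angles in rad, forces in N, time in s.
With the tool pointing down it reaches from about 0.15 to 0.775 m from the base axis. Payload 6.1 kg.
Tool frame: the origin (TCP) lies midway between the tips of the shut fingers; the grasp point (between the pads) lies 19 mm behind it; z points along the fingers, y is the line along which they close (so a half turn about z gives the same grasp; the last joint's range is limited). The gripper opens to 85 mm and grips with 20 to 120 N. Pads are 22 mm wide; open, the fingers measure 114 mm over their backs; the gripper's body (76 mm by 85 mm) begins 54 mm behind the grasp point. The pads swing forward as they close: fully open they stand 13 mm farther back than shut.
Start: joints at [1.303, 0.126, -0.04, 1.405, 0, 1.571], TCP at [0.139, 0.506, 0.231] pointing down, gripper open.
Joint ranges: [-2.72, 2.72], [-0.95, 1.95], [-1.27, 1.35], [-1.78, 2.02], [-1.46, 1.47], [-3.14, 3.14]. Speed limits (rad/s): [2.39, 2.39, 3.01, 3.14, 3.14, 3.14].

INTERFACE

Orientations are given as a rotation vector (axis times angle).
In Python, from workcell import bot gives the robot as it stands. The module is installed in compiled form; this text tells all that it offers.
- The arm moves only by the tool move_arm, never from a script. Its argument "series" is a list of rows, each an object with "dr": the turn, a rotation vector about the world's x, y, z in degrees, a list of three; "xyz": the shift along the world's x, y, z in m, a list of three; "grip": the finger opening in m, from 0 to 0.0854. In form: [{"dr": [ax, ay, az], "xyz": [x, y, z], "grip": grip}, ...]. A call has 1 to 10 rows; each row is the pose to reach, as a shift and turn from the pose commanded when the call began; what a row does not reach only later rows make up. A row lasts 1/10 s, in which the tool goes at most 50 mm and 8.59 degrees, less where a joint would pass 70% of its speed; a pose out of reach is approached as far as the arm can. A call with a gripper value outside its range is refused whole. The fingers move at their own pace and stop on an object; "force" is the grip in N (left out, the last holds). Time passes only in rows, so rows that repeat a pose let the fingers close. It gives the time, the measured TCP pose, the force, the opening and the grip force at its end, in the units of the state.
- bot.get_state(): the state, without advancing time (a new reading comes with each control period).
- bot.read_camera(name): name is "scene" or "top" or "wrist"; returns a dict with "frame" (420x560x3 uint8, blue, green, red), "mtx" (3x3 intrinsics, pixels), "world_to_cam" (4x4, takes a point from world to camera coordinates). Camera axes: x right, y down, z forward; pixel columns grow to the right and rows downward; lengths in m; the calibration is good to about 2 mm. A picture is of the moment at which its call begins. There is no depth.
- bot.finish_job(): hands the job in; it is judged then, once.
Trained networks look in the newest picture that a camera, given by its name, has taken for a name from the list of things; names that differ only in an ending like _2 or _b are one class to them, and where a whole thing is asked for, a point or a joint stands for the part that bears it (a point fixed in the world has none). Each returns a list of dicts, best first, with "conf" (0 to 1); they miss things now and then, are a little off and sometimes report something else, mostly with a low value. They report only what shows in the picture. A call takes as long as a camera call. They do not tell look-alikes from the thing itself.
- bot.look_for(target, camera): "location" ([column, row] in pixels, amid what is visible of it).
- bot.regions_of(target, camera): "region" (420x560 bool, what is visible of it) and "location" ([column, row] in pixels, amid what is visible of it).
The state is a dict: "time_s": time; "joint_positions": joint angles; "qvel": joint speeds; "joint_efforts": joint torques, N m; "tool_pos": TCP position; "ee_rot": TCP orientation; "force": force on the tool from outside, world axes, zero at the start; "torque": the same for the moment, N m; "grip_width": finger opening in m; "grasp_force": force on a finger pad.
Only numpy, scipy, OpenCV 4.12 (cv2) and the standard library are available. Lean on these libraries where they do the work, as an engineer would, in place of code of your own. Each camera call takes 0.05 s, during which the arm holds its last target. There are 200 camera calls.

## Working session

There is one attempt and no reset: what is moved stays moved. The work goes in short steps, Python scripts to look and compute and a tool call to move; the robot and the scene stay as the last step left them, time stands still between calls to the robot, and variables do not carry over. Pictures are saved under pics/ and viewed, at most 10 in all, crops included, and the job is handed in when it is done.

Besides the shell and the picture viewer there is one more tool, called after "Emit:" as a command line: name --argument value ..., lists and objects as JSON in quotes. move_arm: Moves the arm, as the interface text tells. Its arguments: {"type":"object","properties":{"series":{"type":"array","items":{"type":"object","properties":{"dr":{"type":"array","items":{"type":"number"}},"xyz":{"type":"array","items":{"type":"number"}},"grip":{"type":"number"}}}},"force":{"type":"number"}},"required":["series"]}

```bash
mkdir -p pics; cat > h.py <<'E'
import numpy as np, cv2
from workcell import bot
def ray(c,px):
    K=np.array(c["mtx"]);T=np.array(c["world_to_cam"]);R=T[:3,:3];t=T[:3,3]
    d=R.T@np.linalg.solve(K,[px[0],px[1],1.]);return -R.T@t,d
def atz(c,px,z):
    o,d=ray(c,px);return o+d*(z-o[2])/d[2]
def proj(c,p):
    T=np.array(c["world_to_cam"]);q=np.array(c["mtx"])@(T[:3,:3]@np.array(p)+T[:3,3]);return q[:2]/q[2]
E
python3 - <<'E'
from h import *
import pickle
s=bot.get_state();print(s)
cs={}
for n in("scene","top"):
    c=bot.read_camera(n);cs[n]=c;cv2.imwrite(f"pics/{n}0.png",c["frame"])
    print(n,ray(c,(280,210)))
    for t in("setter","sleeve","cap","bottle","turntable","plug_gauge","gauge_stand","ring_gauge","cap_tray"):
        print(t,[(np.round(d["location"]).tolist(),round(d["conf"],2)) for d in bot.look_for(t,n)])
pickle.dump(cs,open("c0.pkl","wb"))
E
```

```text
{'time_s': 0.0, 'joint_positions': array([ 1.30299796e+00,  1.26379055e-01, -4.06249431e-02,  1.40542631e+00,
       -6.23488361e-06,  1.57081988e+00]), 'qvel': array([ 0.0010307 , -0.00182309, -0.00071735,  0.00144315, -0.00080592,
        0.00060915]), 'joint_efforts': array([-4.95095555e-04, -4.35916650e+01,  3.52922237e+01,  1.72566308e-02,
       -6.10587335e-05,  1.23331702e-05]), 'tool_pos': array([0.13880838, 0.50587418, 0.23052124]), 'ee_rot': array([-4.19409045e-01, -3.11325591e+00,  2.54482277e-03]), 'force': array([-0.17088838, -0.3043569 ,  0.23246576]), 'torque': array([-0.06008595, -0.00713195, -0.01249063]), 'grasp_force': 0.0, 'grip_width': 0.08561927248461772}
scene (array([ 1.06001214, -0.33389641,  1.03768004]), array([-0.46489075,  0.18520066, -0.86599879]))
setter [([400.0, 124.0], 0.85)]
sleeve [([398.0, 152.0], 0.63)]
cap [([325.0, 182.0], 0.59)]
bottle []
turntable [([207.0, 162.0], 0.94), ([450.0, 230.0], 0.9), ([366.0, 107.0], 0.83), ([115.0, 203.0], 0.7), ([318.0, 210.0], 0.59)]
plug_gauge [([208.0, 207.0], 0.64)]
gauge_stand [([221.0, 226.0], 0.61), ([257.0, 259.0], 0.61)]
ring_gauge [([255.0, 275.0], 0.9)]
cap_tray [([367.0, 267.0], 0.79)]
top (array([ 0.44556122, -0.12373918,  1.29683209]), array([ 0.0566823 ,  0.02800538, -0.99808022]))
setter [([138.0, 231.0], 0.62)]
sleeve [([156.0, 237.0], 0.58)]
cap [([241.0, 213.0], 0.63)]
bottle [([250.0, 212.0], 0.64)]
turntable [([253.0, 216.0], 0.94), ([340.0, 298.0], 0.82), ([150.0, 306.0], 0.78), ([146.0, 136.0], 0.76), ([442.0, 288.0], 0.74)]
plug_gauge [([354.0, 228.0], 0.6)]
gauge_stand [([348.0, 228.0], 0.75), ([252.0, 214.0], 0.61), ([140.0, 233.0], 0.33)]
ring_gauge [([336.0, 159.0], 0.66)]
cap_tray [([239.0, 123.0], 0.7), ([252.0, 213.0], 0.45)]
```

View pics/top0.png

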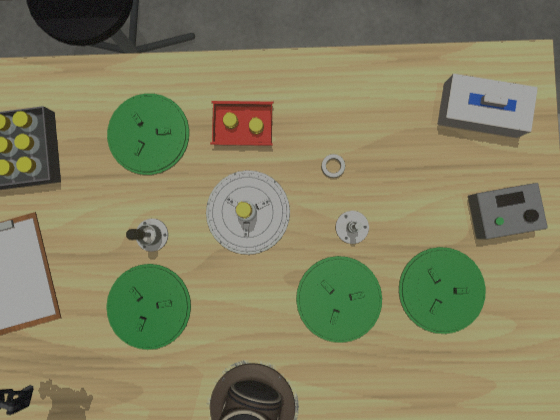

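View pics/scene0.png

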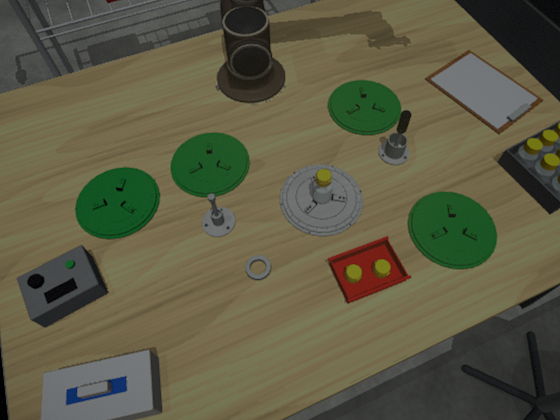

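The top view shows the black-handled setter in its sleeve at (140,234). The plug gauge is at (352,228), and the aluminium turntable with the bottle and yellow cap is at (248,212). Look-alikes in the top view:
- For the setter: the plug gauge (352,228).
- For the turntable: four green discs at (148,134), (149,306), (340,298) and (442,290).
- For the cap: the tray caps at (230,120) and (256,125), and the crate caps at the left.

I choose the setter at (140,234), the turntable at (248,212) and the cap at (243,210), and check them in a crop.

```bash
python3 - <<'E'
from h import *
import pickle
cs=pickle.load(open("c0.pkl","rb"))
t=cs["top"]["frame"];s=cs["scene"]["frame"]
z=lambda im,x,y,w,h:cv2.resize(im[y:y+h,x:x+w],(400,300),interpolation=cv2.INTER_CUBIC)
cv2.imwrite("pics/crop1.png",np.vstack([np.hstack([z(t,110,199,80,60),z(s,360,105,80,60)]),np.hstack([z(t,188,167,120,90),z(s,265,155,120,90)])]))
c=cs["top"];T=c["world_to_cam"]
for n,px,zz in(("sleeve base",(155,234),.006),("tt",(248,212),.012)):print(n,atz(c,px,zz))
# yellow caps
P={}
for n,ctr in(("top",(243,210)),("scene",(324,177))):
    f=cs[n]["frame"];hsv=cv2.cvtColor(f,cv2.COLOR_BGR2HSV)
    m=cv2.inRange(hsv,(20,120,90),(35,255,255))
    k,l,st,ce=cv2.connectedComponentsWithStats(m)
    i=min(range(1,k),key=lambda i:np.hypot(*(ce[i]-ctr))+(1e3 if st[i,4]<20 else 0));print(n,st[i],ce[i]);P[n]=ce[i]
def tri(P):
    A=np.zeros((3,3));b=np.zeros(3)
    for n,p in P.items():
        o,d=ray(cs[n],p);d=d/np.linalg.norm(d);M=np.eye(3)-np.outer(d,d);A+=M;b+=M@o
    return np.linalg.solve(A,b)
print("cap",tri(P))
for n,ctr in(("top",(134,234)),("scene",(404,121))):
    g=cs[n]["frame"].max(axis=2);m=(g<60).astype(np.uint8)
    k,l,st,ce=cv2.connectedComponentsWithStats(m)
    i=min(range(1,k),key=lambda i:np.hypot(*(ce[i]-ctr))+(1e3 if st[i,4]<20 else 0));print(n,st[i],ce[i]);P[n]=ce[i]
print("handle",tri(P))
E
```

```text
sleeve base [0.46174578 0.25494808 0.006     ]
tt [ 0.51524274 -0.00085028  0.012     ]
top [236 202  16  16 189] [243.43386243 209.4021164 ]
scene [316 169  15  15 173] [323.79768786 175.80924855]
cap [0.51738006 0.00290154 0.11411241]
top [127 229  18  11 151] [135.37086093 233.97350993]
scene [390 111  21  35 340] [401.17647059 128.04411765]
handle [0.46085047 0.27263133 0.10849394]
```

View pics/crop1.png

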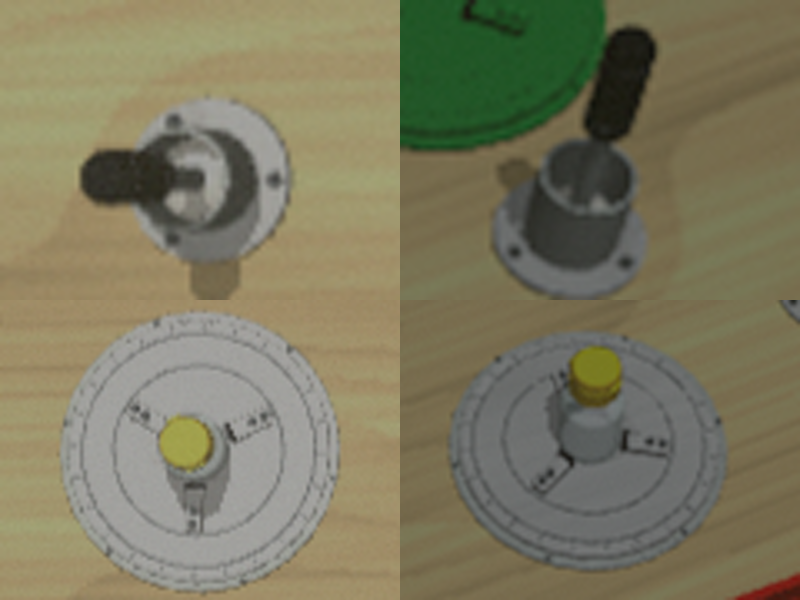

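The crop confirms the choice: the setter has a stout black handle with its top at about (131.6,234.4) in the top view, and its sleeve base is at about (152.4,235.2). The aluminium turntable is at (248,212.6), with the yellow cap on the bottle.

```bash
python3 - <<'E'
from h import *
import pickle
cs=pickle.load(open("c0.pkl","rb"));c=cs["top"];s=cs["scene"]
print("base",atz(c,(152.4,235.2),.006), "scene base",atz(s,(360+170/5,105+222/5),.006))
print("handle top",atz(c,(131.6,234.4),.166),"scene",atz(s,(406.2,115.2),.166-0.005))
print("tt",atz(c,(248,212.6),.012),"scene",atz(s,(265+187/3.333,155+150/3.333),.010))
print("cap top px top",atz(c,(243.5,209.7),.119), "scene top", atz(s,(265+196/3.333,155+67/3.333),.119))
E
```

```text
base [0.45864575 0.2621048  0.006     ] scene base [0.4555     0.27488216 0.006     ]
handle top [0.46010169 0.26438475 0.166     ] scene [0.46211777 0.27155328 0.161     ]
tt [ 0.51361549 -0.00082036  0.012     ] scene [0.5256157  0.00092921 0.01      ]
cap top px top [5.15437064e-01 1.49575135e-05 1.19000000e-01] scene top [0.51903995 0.00438929 0.119     ]
```

Emit:
move_arm --series '[{"dr": [0,0,-5],"xyz": [0.03,-0.02,0.03],"grip": 0.085},{"dr": [0,0,-10],"xyz": [0.065,-0.045,0.06],"grip": 0.085},{"dr": [0,0,-15],"xyz": [0.1,-0.07,0.09],"grip": 0.085},{"dr": [0,0,-20],"xyz": [0.135,-0.1,0.1],"grip": 0.085},{"dr": [0,0,-25],"xyz": [0.17,-0.13,0.1],"grip": 0.085},{"dr": [0,0,-30],"xyz": [0.205,-0.155,0.1],"grip": 0.085},{"dr": [0,0,-35],"xyz": [0.24,-0.18,0.1],"grip": 0.085},{"dr": [0,0,-40],"xyz": [0.275,-0.205,0.1],"grip": 0.085},{"dr": [0,0,-45],"xyz": [0.31,-0.23,0.1],"grip": 0.085},{"dr": [0,0,-45],"xyz": [0.32,-0.24,0.1],"grip": 0.085}]'

```text
time_s: 2.0
tool_pos: [0.4615, 0.2642, 0.3306]
ee_rot: [1.585, 2.712, -0.001]
force: [-0.2, 0.8, 0.3]
grip_width: 0.085
grasp_force: 0.0
```

```bash
python3 - <<'E'
from h import *
s=bot.get_state();print(s["tool_pos"],s["ee_rot"],s["time_s"],s["joint_positions"])
c=bot.read_camera("wrist");cv2.imwrite("pics/w1.png",c["frame"]);print(ray(c,(280,210)))
for t in("setter","sleeve"):print(bot.look_for(t,"wrist"))
for p in([.46,.265,.166],[.46,.265,.104],[.46,.265,.006]):print(proj(c,p))
E
```

```text
[0.46150447 0.26416201 0.33059655] [ 1.58524356e+00  2.71180276e+00 -1.23672548e-03] 2.0 [ 5.20300445e-01  1.62884384e-01  2.22437094e-01  1.63081521e+00
 -7.69255921e-04  1.57829668e+00]
(array([0.42054228, 0.33739023, 0.47338002]), array([ 0.18205406, -0.30395122, -0.9355665 ]))
[{'location': [275.7, 150.8], 'conf': 0.56}]
[{'location': [274.0, 125.3], 'conf': 0.6}]
[275.06248953 172.59370125]
[275.2524245  156.56923288]
[275.45581117 139.40986894]
```

View pics/w1.png

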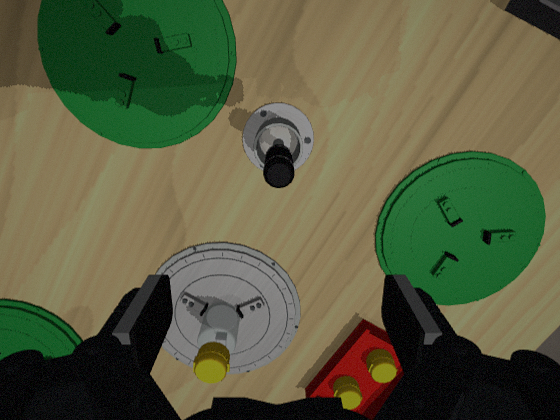

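The wrist view shows the handle's top disc at about (279,175) and the sleeve base at about (278,136). The turntable with bottle and cap is at (225,310), and the cap's top is at about (211,365).

```bash
python3 - <<'E'
from h import *
c=bot.read_camera("wrist");f=c["frame"]
m=(f.max(axis=2)<45).astype(np.uint8);m[:,:]*=1
k,l,st,ce=cv2.connectedComponentsWithStats(m)
i=min(range(1,k),key=lambda i:np.hypot(*(ce[i]-(279,170)))+(1e3 if st[i,4]<60 else 0));print(st[i],ce[i])
print("width rows",[(y,np.where(l[y]==i)[0][[0,-1]].tolist()) for y in range(st[i,1],st[i,1]+st[i,3],4)])
x=(st[i,0]+st[i,0]+st[i,2]-1)/2;yb=st[i,1]+st[i,3]-1;r=st[i,2]/2
print("top est",atz(c,(x,yb-r+.5),.164)[:2],"base est",atz(c,(278,136.5),.006)[:2])
# base extents 242..314 x 102..172
print("base2",atz(c,(278,137),.006)[:2],proj(c,[.4605,.262,.006]))
fr=cv2.resize(f[95:195,230:330],(600,600),interpolation=cv2.INTER_CUBIC)
cv2.imwrite("pics/w2.png",fr)
E
```

```text
[ 265  146   31   45 1075] [279.73953488 169.05209302]
width rows [(146, [284, 284]), (150, [272, 286]), (154, [269, 291]), (158, [267, 292]), (162, [266, 293]), (166, [266, 292]), (170, [266, 294]), (174, [265, 294]), (178, [266, 295]), (182, [267, 293]), (186, [270, 290]), (190, [277, 281])]
top est [0.46253346 0.26653141] base est [0.45838333 0.27170312]
base2 [0.45869241 0.27115956] [275.65142332 144.03780177]
```

View pics/w2.png

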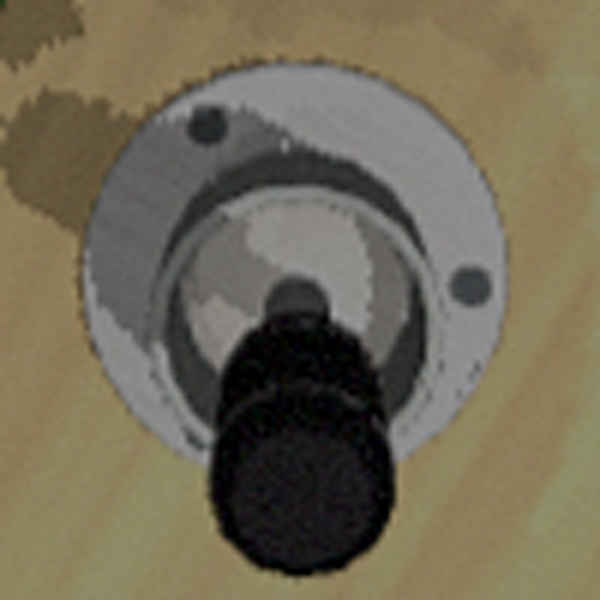

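The crop shows the handle's end disc at (280,176) and the sleeve base centre at about (279.2,139.5).

```bash
python3 - <<'E'
from h import *
c=bot.read_camera("wrist")
print("top",atz(c,(280,176),.168)[:2],"base",atz(c,(279.2,139.5),.006)[:2])
for p in([.461,.2665],[.4625,.2675]):print(p,proj(c,p+[.168]),proj(c,p+[.006]))
print("cap", atz(c,(211,367),.119)[:2])
s=bot.get_state();print(s["tool_pos"])
E
```

```text
top [0.46187403 0.26727683] base [0.46105838 0.2698025 ]
[0.461, 0.2665] [278.64981094 176.27741352] [277.85547346 141.75622284]
[0.4625, 0.2675] [280.77175579 176.13135986] [279.28649628 141.65477727]
cap [0.5145289  0.01124138]
[0.45817646 0.26684651 0.33145849]
```

Emit:
move_arm --series '[{"dr": [0,0,0],"xyz": [0.003,0.001,-0.03],"grip": 0.085},{"dr": [0,0,0],"xyz": [0.003,0.001,-0.07],"grip": 0.085},{"dr": [0,0,0],"xyz": [0.003,0.001,-0.11],"grip": 0.085},{"dr": [0,0,0],"xyz": [0.003,0.001,-0.135],"grip": 0.085},{"dr": [0,0,0],"xyz": [0.003,0.001,-0.16],"grip": 0.085},{"dr": [0,0,0],"xyz": [0.003,0.001,-0.18],"grip": 0.085},{"dr": [0,0,0],"xyz": [0.003,0.001,-0.2],"grip": 0.085},{"dr": [0,0,0],"xyz": [0.003,0.001,-0.209],"grip": 0.085},{"dr": [0,0,0],"xyz": [0.003,0.001,-0.209],"grip": 0.085},{"dr": [0,0,0],"xyz": [0.003,0.001,-0.209],"grip": 0.085}]'

```text
time_s: 3.25
tool_pos: [0.4618, 0.268, 0.1232]
ee_rot: [1.577, 2.717, 0.002]
force: [0.5, 0.3, -0.2]
grip_width: 0.085
grasp_force: 0.0
```

```bash
python3 - <<'E'
from h import *
s=bot.get_state();print(s["tool_pos"],s["ee_rot"],s["force"])
c=bot.read_camera("wrist");cv2.imwrite("pics/w3.png",c["frame"])
print(proj(c,s["tool_pos"]+[0,0,.046]))
E
```

```text
[0.4618081  0.26799707 0.12323859] [1.57710780e+00 2.71655788e+00 1.51585657e-03] [ 0.47415496  0.30421404 -0.20698243]
[276.10715343 348.95750453]
```

View pics/w3.png

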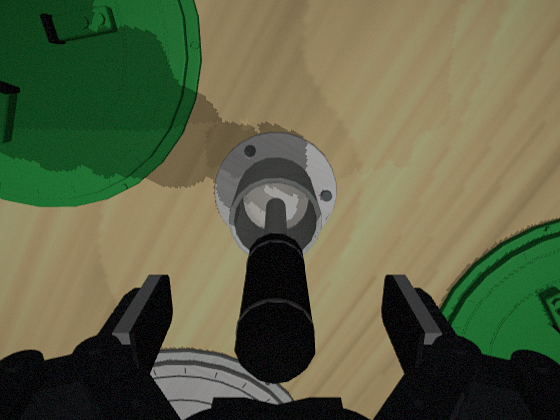

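The handle sits centred between the pads, with its end at about (275,343). I'll close on it.

Emit:
move_arm --series '[{"dr": [0,0,0],"xyz": [0,0,0],"grip": 0.015},{"dr": [0,0,0],"xyz": [0,0,0],"grip": 0.015},{"dr": [0,0,0],"xyz": [0,0,0],"grip": 0.015},{"dr": [0,0,0],"xyz": [0,0,0],"grip": 0.015},{"dr": [0,0,0],"xyz": [0,0,0],"grip": 0.015},{"dr": [0,0,0],"xyz": [0,0,0],"grip": 0.015},{"dr": [0,0,0],"xyz": [0,0,0],"grip": 0.015},{"dr": [0,0,0],"xyz": [0,0,0],"grip": 0.015}]' --force 100

```text
time_s: 4.1
tool_pos: [0.4621, 0.2673, 0.1228]
ee_rot: [1.579, 2.716, 0.001]
force: [-1.3, -0.1, 5.6]
grip_width: 0.0251
grasp_force: 98.7
```

Emit:
move_arm --series '[{"dr": [0,0,0],"xyz": [0,0,0.01],"grip": 0.015},{"dr": [0,0,0],"xyz": [0,0,0.025],"grip": 0.015},{"dr": [0,0,0],"xyz": [0,0,0.045],"grip": 0.015},{"dr": [0,0,0],"xyz": [0,0,0.065],"grip": 0.015},{"dr": [0,0,0],"xyz": [0,0,0.085],"grip": 0.015},{"dr": [0,0,0],"xyz": [0,0,0.11],"grip": 0.015},{"dr": [0,0,0],"xyz": [0,0,0.14],"grip": 0.015},{"dr": [0,0,0],"xyz": [0,0,0.165],"grip": 0.015},{"dr": [0,0,0],"xyz": [0,0,0.18],"grip": 0.015},{"dr": [0,0,0],"xyz": [0,0,0.18],"grip": 0.015}]'

```text
time_s: 5.1
tool_pos: [0.4625, 0.2676, 0.3045]
ee_rot: [1.578, 2.715, 0.004]
force: [0.2, 0.9, -1.2]
grip_width: 0.0246
grasp_force: 98.4
```

```bash
python3 - <<'E'
from h import *
s=bot.get_state();print(s["tool_pos"],s["grip_width"],s["grasp_force"])
o=[]
for n,(x,y) in(("scene",(350,70)),("top",(80,190)),("wrist",(200,100))):
    c=bot.read_camera(n);f=c["frame"];w,h=(100,75) if n!="wrist" else(160,320)
    cr=f[y:y+75,x:x+100] if n!="wrist" else f[90:420,60:500]
    o.append(cv2.resize(cr,(400,300),interpolation=cv2.INTER_CUBIC))
    p=s["tool_pos"]
    print(n,proj(c,p+[0,0,.03]),proj(c,p-[0,0,.116]))
    if n!="wrist":print([d for d in bot.look_for("cap",n)])
cv2.imwrite("pics/l1.png",np.vstack([np.hstack(o[:2]),np.hstack([o[2],o[2]*0])]))
E
```

```text
[0.46248966 0.26760655 0.30450129] 0.024635678958938232 98.3659593667835
scene [422.01302618  63.93507648] [407.38678508 108.46043579]
[{'location': [320.8, 178.7], 'conf': 0.66}, {'location': [219.5, 223.4], 'conf': 0.64}]
top [101.90887016 232.86304746] [126.97077946 233.36572048]
[{'location': [242.0, 209.1], 'conf': 0.8}]
wrist [278.86900909 323.94598424] [277.89381531 193.56364733]
```

View pics/l1.png

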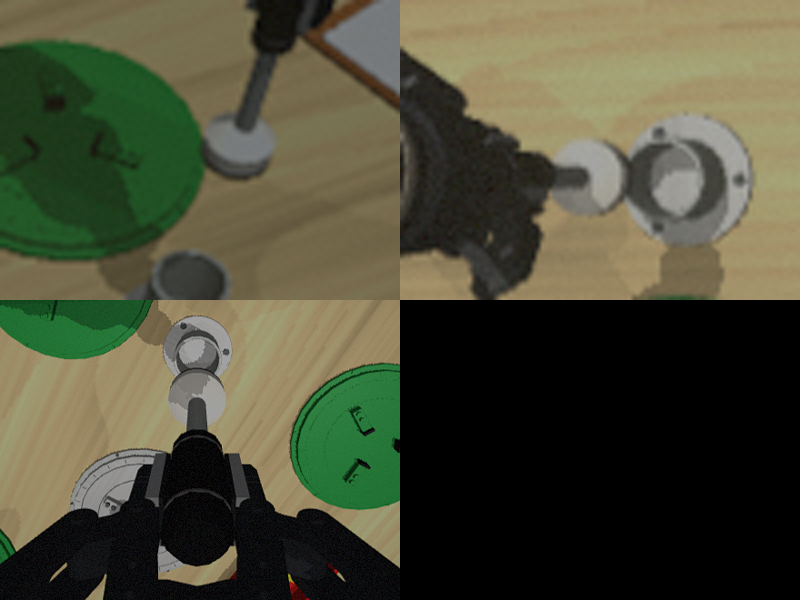

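The setter is out of the sleeve and upright in the gripper. Its foot shows at (410,105) in scene and (128,234) in top. I'll carry it over the cap.

Emit:
move_arm --series '[{"dr": [0,0,-2],"xyz": [0.004,-0.02,0],"grip": 0.015},{"dr": [0,0,-5],"xyz": [0.01,-0.05,0],"grip": 0.015},{"dr": [0,0,-9],"xyz": [0.017,-0.085,0],"grip": 0.015},{"dr": [0,0,-13],"xyz": [0.024,-0.12,0],"grip": 0.015},{"dr": [0,0,-17],"xyz": [0.031,-0.155,0],"grip": 0.015},{"dr": [0,0,-21],"xyz": [0.038,-0.19,0],"grip": 0.015},{"dr": [0,0,-25],"xyz": [0.045,-0.225,0],"grip": 0.015},{"dr": [0,0,-28],"xyz": [0.05,-0.25,0],"grip": 0.015},{"dr": [0,0,-30],"xyz": [0.053,-0.265,0],"grip": 0.015},{"dr": [0,0,-30],"xyz": [0.053,-0.265,0],"grip": 0.015}]'

```text
time_s: 6.35
tool_pos: [0.5149, 0.0009, 0.3015]
ee_rot: [-2.231, -2.211, 0.002]
force: [-0.0, -0.1, -1.4]
grip_width: 0.0251
grasp_force: 98.3
```

Emit:
move_arm --series '[{"dr": [0,0,0],"xyz": [0,0,-0.01],"grip": 0.015},{"dr": [0,0,0],"xyz": [0,0,-0.025],"grip": 0.015},{"dr": [0,0,0],"xyz": [0,0,-0.035],"grip": 0.015},{"dr": [0,0,0],"xyz": [0,0,-0.04],"grip": 0.015},{"dr": [0,0,0],"xyz": [0,0,-0.04],"grip": 0.015}]'

```text
time_s: 6.85
tool_pos: [0.5144, 0.003, 0.2614]
ee_rot: [-2.226, -2.215, 0.002]
force: [0.1, -0.6, -1.2]
grip_width: 0.0251
grasp_force: 98.3
```

```bash
python3 - <<'E'
from h import *
s=bot.get_state();p=s["tool_pos"];print(p,s["ee_rot"])
o=[]
for n,(x,y,w,h) in(("scene",(280,120,100,90)),("wrist",(180,60,200,180))):
    c=bot.read_camera(n);f=c["frame"]
    o.append(cv2.resize(f[y:y+h,x:x+w],(400,360),interpolation=cv2.INTER_CUBIC))
    k=400/w
    q=lambda P:((proj(c,P)-(x,y))*k).round(1)
    print(n,"foot bottom pred",q(p-[0,0,.116]),"foot top",q(p-[0,0,.1]),"cap top@",q([.5154,.002,.119]),"dx/mm",q([.5254,.002,.119])-q([.5154,.002,.119]),"dy",q([.5154,.012,.119])-q([.5154,.002,.119]))
    print(bot.look_for("cap",n))
cv2.imwrite("pics/a1.png",np.hstack(o))
E
```

```text
[0.51435598 0.00295215 0.26136692] [-2.22581737e+00 -2.21536055e+00  1.67882415e-03]
scene foot bottom pred [172.6 191.4] foot top [174.3 176.2] cap top@ [169.3 217.4] dx/mm [ 7.  11.9] dy [14.1 -5.4]
[{'location': [323.1, 180.9], 'conf': 0.72}]
wrist foot bottom pred [189.4 263.3] foot top [189.2 277.6] cap top@ [192.3 245.3] dx/mm [25.1 -0.1] dy [ -0.2 -24.3]
[{'location': [280.6, 162.5], 'conf': 0.72}]
```

View pics/a1.png

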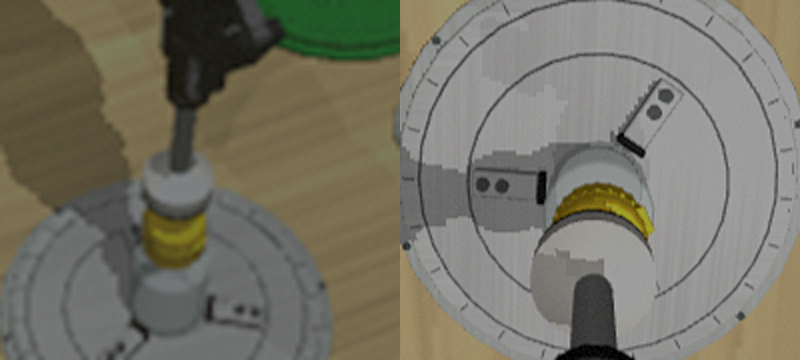

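The foot is right over the cap. In the wrist view the foot's centre is at column 593.5 and the cap's at about 603, so about +3.6 mm in x is needed. The scene view asks for about −1.4 mm in y.

Emit:
move_arm --series '[{"dr": [0,0,0],"xyz": [0.0036,-0.0014,0],"grip": 0.015},{"dr": [0,0,0],"xyz": [0.0036,-0.0014,-0.01],"grip": 0.015},{"dr": [0,0,0],"xyz": [0.0036,-0.0014,-0.018],"grip": 0.015},{"dr": [0,0,0],"xyz": [0.0036,-0.0014,-0.02],"grip": 0.015},{"dr": [0,0,0],"xyz": [0.0036,-0.0014,-0.02],"grip": 0.015}]'

```text
time_s: 7.55
tool_pos: [0.518, 0.0008, 0.2414]
ee_rot: [-2.227, -2.214, 0.002]
force: [-0.3, 0.1, -0.3]
grip_width: 0.0247
grasp_force: 98.4
```

```bash
python3 - <<'E'
from h import *
s=bot.get_state();p=s["tool_pos"];print(p,s["force"])
o=[]
for n,(x,y,w,h) in(("scene",(290,130,80,72)),("wrist",(210,80,140,126))):
    c=bot.read_camera(n);f=c["frame"]
    o.append(cv2.resize(f[y:y+h,x:x+w],(400,360),interpolation=cv2.INTER_CUBIC))
    m=cv2.inRange(cv2.cvtColor(f,cv2.COLOR_BGR2HSV),(18,110,50),(38,255,255))
    k,l,st,ce=cv2.connectedComponentsWithStats(m)
    i=min(range(1,k),key=lambda i:np.hypot(*(ce[i]-(x+w/2,y+h/2)))+(1e3 if st[i,4]<20 else 0));print(n,"cap bbox x",(st[i,0]-x)*400/w,(st[i,0]+st[i,2]-x)*400/w)
    q=lambda P:((proj(c,P)-(x,y))*400/w).round(1)
    print("foot bot",q(p-[0,0,.116]),"at cap mid",q([p[0],p[1],.105]),"per 10mm x",q(p+[.01,0,-.13])-q(p-[0,0,.13]),"y",q(p+[0,.01,-.13])-q(p-[0,0,.13]))
cv2.imwrite("pics/a2.png",np.hstack(o))
E
```

```text
[0.51804924 0.00083412 0.24142908] [-0.29975589  0.13276882 -0.32110142]
scene cap bbox x 130.0 205.0
foot bot [162.7 219.2] at cap mid [160.1 242. ] per 10mm x [ 8.8 14.9] y [17.6 -6.7]
wrist cap bbox x 114.28571428571429 271.42857142857144
foot bot [186.7 321. ] at cap mid [186.9 297.9] per 10mm x [37.4 -0.2] y [ -0.3 -36.2]
```

View pics/a2.png

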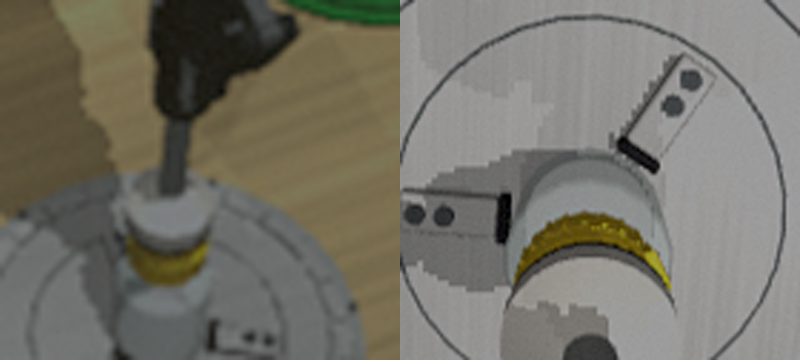

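The foot is centred on the cap to about 1 mm. I'll press down in steps.

Emit:
move_arm --series '[{"dr": [0,0,0],"xyz": [0.001,0.0005,-0.002],"grip": 0.015},{"dr": [0,0,0],"xyz": [0.001,0.0005,-0.004],"grip": 0.015},{"dr": [0,0,0],"xyz": [0.001,0.0005,-0.006],"grip": 0.015},{"dr": [0,0,0],"xyz": [0.001,0.0005,-0.008],"grip": 0.015},{"dr": [0,0,0],"xyz": [0.001,0.0005,-0.008],"grip": 0.015}]'

```text
time_s: 8.15
tool_pos: [0.5197, 0.0014, 0.2347]
ee_rot: [2.228, 2.214, 0.001]
force: [1.0, 0.5, 2.4]
grip_width: 0.0248
grasp_force: 99.0
```

Emit:
move_arm --series '[{"dr": [0,0,0],"xyz": [0,0,-0.002],"grip": 0.015},{"dr": [0,0,0],"xyz": [0,0,-0.004],"grip": 0.015},{"dr": [0,0,0],"xyz": [0,0,-0.004],"grip": 0.015}]'

```text
time_s: 8.45
tool_pos: [0.5192, 0.0014, 0.2295]
ee_rot: [-2.227, -2.214, 0.001]
force: [0.3, -0.5, -0.9]
grip_width: 0.0253
grasp_force: 98.3
```

It snapped: the force dropped away. I'll follow on.

Emit:
move_arm --series '[{"dr": [0,0,0],"xyz": [0,0,-0.001],"grip": 0.015},{"dr": [0,0,0],"xyz": [0,0,-0.002],"grip": 0.015},{"dr": [0,0,0],"xyz": [0,0,-0.003],"grip": 0.015},{"dr": [0,0,0],"xyz": [0,0,-0.003],"grip": 0.015}]'

```text
time_s: 8.85
tool_pos: [0.5196, 0.0014, 0.2288]
ee_rot: [2.227, 2.214, 0.002]
force: [-2.2, 0.1, 7.9]
grip_width: 0.0253
grasp_force: 99.6
```

Emit:
move_arm --series '[{"dr": [0,0,0],"xyz": [0,0,-0.001],"grip": 0.015},{"dr": [0,0,0],"xyz": [0,0,-0.002],"grip": 0.015},{"dr": [0,0,0],"xyz": [0,0,-0.002],"grip": 0.015},{"dr": [0,0,0],"xyz": [0,0,-0.002],"grip": 0.015}]'

```text
time_s: 9.25
tool_pos: [0.5199, 0.0014, 0.2287]
ee_rot: [2.226, 2.212, 0.005]
force: [-5.0, -0.4, 18.5]
grip_width: 0.0249
grasp_force: 100.9
```

```bash
python3 - <<'E'
from h import *
o=[]
for n,(x,y,w,h) in(("scene",(290,130,80,72)),("wrist",(210,80,140,126))):
    f=bot.read_camera(n)["frame"];o.append(cv2.resize(f[y:y+h,x:x+w],(400,360),interpolation=cv2.INTER_CUBIC))
cv2.imwrite("pics/a3.png",np.hstack(o))
s=bot.get_state();print(s["time_s"],s["tool_pos"],s["force"],s["torque"],s["grasp_force"])
E
```

```text
9.35 [0.51987887 0.00135582 0.22871804] [-3.87152920e+00  1.82912143e-02  1.91904061e+01] [-0.06275052  1.59773244 -0.06092714] 100.93917079692403
```

View pics/a3.png

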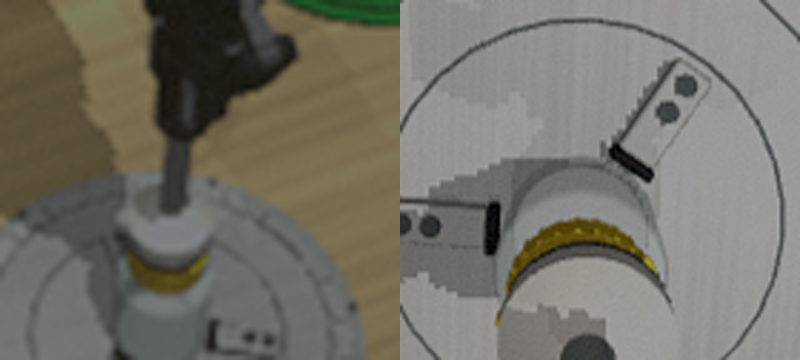

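The cap sits lower on the bottle, the bottle stands upright, and the push is a steady 19 N against a hard stop. I'm handing the job in.

```bash
python3 -c "
from workcell import bot
print(bot.finish_job());s=bot.get_state();print(s['force'],s['tool_pos'])"
```

```text
the job is handed in; nothing more can be done
None
the job is handed in; nothing more can be done
```

The cap snapped home under the setter, and I handed the job in at about 9.4 s with the setter still gripped and pressing the cap at about 19 N; the hand-in returned no verdict.

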